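Load the ceramic sharpening rod into its V-groove rest

ROBOT

A 6-joint arm with a two-finger parallel gripper is mounted at the origin on the work surface. World frame = base frame: x ahead of the robot, y to its left, z up, the work surface at z = 0. Lengths are in m, angles in rad, forces in N, time in s.
With the tool pointing down it reaches from about 0.4 to 0.825 m from the base axis. Payload 7 kg.
Tool frame: the origin (TCP) lies on the centre line of the jaws, within the pads' length; the fingertips stand 25 mm ahead of it and the grasp point (between the pads) lies 6 mm ahead of it; z points along the fingers, y is the direction in which the jaws open and shut (so a half turn about z gives the same grasp; the last joint's range is limited). The gripper opens to 88 mm and grips with 3 to 60 N. Pads are 19 mm wide; open, the fingers measure 130 mm over their backs; the gripper's body (78 mm by 193 mm) begins 47 mm behind the grasp point.
Start: joints at [0.288, 0.359, 0.012, 0, -1.224, -0.288], TCP at [0.675, -0, 0.252] pointing down, gripper open.
Joint ranges: [-3.07, 3.07], [-1.43, 2.12], [-1.02, 1.25], [-3.03, 1.67], [-3.05, -0], [-3.03, 3.03]. Speed limits (rad/s): [2.39, 2.39, 3.01, 3.14, 3.14, 3.14].

INTERFACE

Orientations are given as [roll, pitch, yaw] about the fixed x, y, z axes, in that order (R = Rz(yaw) Ry(pitch) Rx(roll)).
In Python, from station import * gives the robot as it stands. The module is installed in compiled form; this text tells all that it offers.
- The arm moves only by the tool step_arm, never from a script. Its argument "commands" is text: rows parted by semicolons, each of 6 numbers parted by spaces: the shift along the tool's x, y, z in mm, then the turn, a rotation vector about the tool's x, y, z in rad. A call has 1 to 8 rows; each row shifts and turns the commanded pose from where the row before left it, along the tool's axes as they then stand; what a row does not reach is not made up. A row lasts 1/8 s, in which the tool goes at most 62.5 mm and 10.7 degrees, less where a joint would pass 70% of its speed; a pose out of reach is approached as far as the arm can. A call is refused whole if a number of a shift passes 62.5 or a number of a turn 0.188, either way. A call with a gripper value outside its range is refused whole. "jaw" is the finger opening in mm, from 0 to 87.6, set as the call begins (left out, the last holds). The fingers move at their own pace and stop on an object; "grip_force" is the grip in N (left out, the last holds). Time passes only in rows, so rows that do not move let the fingers close. It gives the time, the measured TCP pose, the force and the opening at its end, in the units of the state.
- get_state(): the state, without advancing time (a new reading comes with each control period).
- grab_frame(name): name is "scene" or "side" or "wrist"; returns a dict with "frame" (400x640x3 uint8, red, green, blue), "fovy" (degrees; the focal length in pixels is half the picture's height over the tangent of half this angle, whatever the lens; pixels are square), "cx", "cy" (the principal point, pixels), "k1" (the pictures are not rectified: a ray, as slopes to the right and down, at radius r is drawn at 1 + k1 r^2 times it, then the intrinsics apply), "rvec" (rotation vector, rad) and "tvec" (3), from world to camera coordinates, as OpenCV has them; the wrist camera has in their place "tool_from_camera" (4x4, takes a point from camera to tool coordinates, whose origin is the TCP and whose axes are the flange's). Camera axes: x right, y down, z forward; pixel columns grow to the right and rows downward; lengths in m; the calibration is good to about 2 mm. A picture is of the moment at which its call begins: read the wrist's pose just before it. There is no depth.
- job_done(): hands the job in, once; it reports no verdict.
Trained networks look in a picture, given as the dict that the camera call returned (one of the last four; its "shot" number tells which), for a name from the list of things; names that differ only in an ending like _2 or _b are one class to them, and where a whole thing is asked for, a point or a joint stands for the part that bears it (a point fixed in the world has none). Each returns a list of dicts, best first, with "conf" (0 to 1); they miss things now and then, are a little off and sometimes report something else, mostly with a low value. They report only what shows in the picture. A call takes as long as a camera call. They do not tell look-alikes from the thing itself.
- recognise(picture, name): "pixel" ([column, row] in pixels, amid what is visible of it).
The state is a dict: "t": time; "q": joint angles; "qd": joint speeds; "joint_efforts": joint torques, N m; "eef_pos": TCP position; "ee_rot": TCP orientation; "force": force on the tool from outside, world axes, zero at the start; "moment": the same for the moment, N m; "width": finger opening in m.
Only numpy, scipy, OpenCV 4.12 (cv2) and the standard library are available. Lean on these libraries where they do the work, as an engineer would, in place of code of your own. Each camera call takes 0.05 s, during which the arm holds its last target.

TASK

Set up the knife-sharpening rest: first move the green cleaning block off the groove and leave it lying in the yellow tray. Then draw the white ceramic rod out of its blue-hooded dock, lay it in the open part of the V-groove with its orange cap towards the red stop, let go, and with a fresh hold near its bare end (or a push on that end) slide it gently under the clear guard until the cap is fully home against the stop. The ceramic is brittle, so don't ram it into the stop; leave everything else on the worktop where it is.

Things in the scene. Friction and masses are not known exactly. Their poses are not given: they have to be found in the camera images.
- rod_center (a point): Centre of the rod: smooth white ceramic cylinder, 28 mm diameter, 200 mm long, 0.25 to 0.46 kg, flush orange cap on the last 18 mm of one end. x axis along it towards the cap. It starts lying level in the dock, axis 58 mm above the worktop, bare end under the hood. In the groove it drags with about 2 to 8 N of friction.
- rod_cap (a point): Centre of the flat end face of the rod at its orange cap (100 mm from rod_center); axes as rod_center.
- rod_bare (a point): Centre of the flat bare (white) end face of the rod (100 mm from rod_center on the other side); axes as rod_center.
- rod: The rod itself; its origin is rod_center.
- dock_axis (a point): Point on the axis of the fixed storage dock, 58 mm above the worktop; level x is the way the rod is drawn out. 26 mm wide V-rail from x = -105 to 90 mm on a base 70 mm wide. A blue hood 60 mm wide, top 82 mm above the worktop, covers x = -115 to -15 mm, closed at the back, 6 mm clear over the rod: draw the rod about 95 mm along x before lifting.
- stop_face (a point): Centre of the face of the red stop plate at the end of the rest's groove, at the height of the axis of a rod lying in the groove (58 mm above the worktop). x points along the groove into the stop, z up. A rod fully home has its cap face at x = 0 and bare end at x = -200 mm. The plate is 12 mm thick, 40 mm wide, top 76 mm above the worktop.
- guard_mouth (a point): Open end of the clear plastic guard, on the rod's axis, 120 mm before stop_face; axes as stop_face. The guard covers the groove from here to the stop: 52 mm wide inside, 60 mm outside, roof underside 20 mm and top 24 mm above the rod's axis. Fingers cannot pass it.
- rest: The fixed sharpening rest, origin on the worktop 150 mm before stop_face, axes as stop_face. Its V-groove (sides sloping 38 degrees) runs from x = -190 to 150 mm, open up to x = 30 mm, on a rail only 26 mm wide that fingers can straddle; rail top 49 mm above the worktop (9 mm below the rod axis). Black base 70 mm wide, 8 mm thick.
- stop_plate: The red stop plate (fixed to the rest; its origin is under the middle of the rest, 150 mm before the stop face, on the worktop). It is rigid, so force builds up at once on contact; the rod chips if pressed on it with over 60 N.
- block_center (a point): Centre of the loose green cleaning block, 60 (x) by 34 (y) by 26 (z) mm, 60 g. It starts lying across the top of the groove rail in its open part, long side along the groove, its underside 49 mm above the worktop.
- block: The cleaning block itself; its origin is block_center.
- tray: Fixed shallow yellow tray, 110 (x) by 150 (y) mm outside, 14 mm high, walls and floor 4 to 5 mm thick; origin at the centre of its underside on the worktop, z up.
- pepper_mill: Bystander: dark wooden pepper mill, 54 mm in diameter, 168 mm high, upright, origin at the centre of its foot.
- salt_jar: Bystander: glass jar with steel lid, 64 mm in diameter, 90 mm high, origin at the centre of its foot.
- oil_bottle: Bystander: green bottle, 60 mm in diameter, 170 mm high, origin at the centre of its foot.
- ramekin: Bystander: white open cup, 80 mm in diameter, 45 mm high, origin at the centre of its foot.
- garlic: Bystander: garlic bulb, 48 mm in diameter, 44 mm high, origin at the centre of its foot.
- spoon: Bystander: spoon lying on the worktop.
Things that resemble listed ones, but are neither listed nor needed, are in the scene too. There is more than one size of the block; the job needs the smallest.

How it is judged:
On the way, in this order (a step that is already met when the one before it is completed fails the run):
1. the green block lies in the yellow tray, let go (x of block_center in the frame of tray between -0.05 and 0.05 m and y of block_center in the frame of tray between -0.07 and 0.07 m and height (world z) of block_center below 0.025 m and contact force between the fingers and block below 0.3 N), for 0.2 s.
2. the rod lies in the V-groove, cap towards the stop and at least 60 mm short of it, let go (y of rod_cap in the frame of stop_face between -0.006 and 0.006 m and z of rod_cap in the frame of stop_face between -0.006 and 0.006 m and y of rod_bare in the frame of stop_face between -0.006 and 0.006 m and z of rod_bare in the frame of stop_face between -0.006 and 0.006 m and contact force between the fingers and rod below 0.3 N and linear speed of rod below 0.02 m/s and x of rod_cap in the frame of stop_face between -0.22 and -0.06 m), for 0.2 s.
At the end, for the whole second after the job is handed in: Rod at rest, released, in the V-groove (both ends within 6 mm of the groove axis), cap face within 4 mm of the stop face; green block at rest, released, in the yellow tray (centre within 50 x 70 mm of the tray centre, under 25 mm above the worktop) (all of step 1 and y of rod_cap in the frame of stop_face between -0.006 and 0.006 m and z of rod_cap in the frame of stop_face between -0.006 and 0.006 m and y of rod_bare in the frame of stop_face between -0.006 and 0.006 m and z of rod_bare in the frame of stop_face between -0.006 and 0.006 m and contact force between the fingers and rod below 0.3 N and linear speed of each of rod, block below 0.02 m/s and x of rod_cap in the frame of stop_face between -0.004 and 0.003 m); the robot touches nothing.
It fails at once if the rod is rammed into the stop with more than 60 N (contact force between rod and stop_plate above 60 N).
It fails at once if a bystander is moved by more than 30 mm (distance of any of pepper_mill, salt_jar, oil_bottle, ramekin, garlic, spoon from where it was at the start of the episode above 0.03 m).
It also fails if it takes over 67 s, if anything falls off the work surface, if the arm or the gripper's body presses on something with over 40 N, if the wrist force passes 120 N, or if a joint passes its speed limit or range.

## Working session

There is one attempt and no reset: what is moved stays moved. The work goes in short steps, Python scripts to look and compute and a tool call to move; the robot and the scene stay as the last step left them, time stands still between calls to the robot, and variables do not carry over. Pictures are saved under pics/ and viewed, and the job is handed in when it is done.

Besides the shell and the picture viewer there is one more tool, called after ">>>" as a command line: name --argument value ..., lists and objects as JSON in quotes. step_arm: Moves the arm, as the interface text tells. Its arguments: {"type":"object","properties":{"commands":{"type":"string"},"jaw":{"type":"number"},"grip_force":{"type":"number"}},"required":["commands"]}

```bash
mkdir -p pics; python3 - <<'E'
from station import *
import cv2,pickle
s=get_state();print({k:s[k] for k in('t','q','eef_pos','ee_rot','width','force')})
for n in("scene","side","wrist"):
    f=grab_frame(n);cv2.imwrite(f"pics/{n}0.png",f["frame"][:,:,::-1]);pickle.dump(f,open(f"{n}0.pkl","wb"))
    print({k:v for k,v in f.items() if k!="frame"})
    for o in("rod_cap","rod_bare","block_center","tray","stop_face","guard_mouth","dock_axis","rest"):
        print(n,o,[(d["pixel"],round(d["conf"],2)) for d in recognise(f,o)][:3])
print(get_state()['t'])
E
```

```text
{'t': 0.0, 'q': array([ 2.88069882e-01,  3.59388384e-01,  1.10484335e-02, -3.64386136e-04,
       -1.22408776e+00, -2.88069727e-01]), 'eef_pos': array([ 6.74547307e-01, -4.03059253e-05,  2.50614576e-01]), 'ee_rot': array([ 3.13993117e+00, -1.35096618e-04, -1.57092016e+00]), 'width': 0.08762125885182914, 'force': array([-0.33800193,  0.48317113, -0.50487201])}
{'fovy': 43.79903170287924, 'cx': 321.9097572497584, 'cy': 193.04380767694587, 'k1': -0.12905504074620433, 'rvec': array([ 0.71573872,  2.52917546, -1.27426789]), 'tvec': array([ 0.51481879, -0.07401207,  1.33836852]), 'shot': 1}
scene rod_cap [([292.0, 156.8], 0.65)]
scene rod_bare [([357.2, 289.1], 0.75), ([290.7, 156.7], 0.59)]
scene block_center [([203.7, 214.1], 0.8), ([326.7, 239.4], 0.73), ([381.1, 169.9], 0.62)]
scene tray [([386.3, 220.5], 0.67)]
scene stop_face [([357.9, 288.8], 0.94), ([353.1, 192.4], 0.45)]
scene guard_mouth [([355.7, 287.9], 0.76)]
scene dock_axis [([271.1, 185.9], 0.65), ([355.8, 289.2], 0.56)]
scene rest [([356.1, 287.8], 0.66)]
{'fovy': 42.261755784704704, 'cx': 318.7958963659578, 'cy': 198.93399
[... 651 characters left out ...]
, 'tool_from_camera': array([[-1.12627072e-04, -9.63297194e-01, -2.68437150e-01,
         7.22196393e-02],
       [ 9.99999964e-01, -1.73419509e-04,  2.02756802e-04,
         1.66869431e-04],
       [-2.41867297e-04, -2.68437118e-01,  9.63297179e-01,
        -1.32711934e-01],
       [ 0.00000000e+00,  0.00000000e+00,  0.00000000e+00,
         1.00000000e+00]]), 'shot': 3}
wrist rod_cap [([370.2, 175.1], 0.36)]
wrist rod_bare []
wrist block_center [([384.6, 211.5], 0.85), ([623.3, 31.4], 0.84)]
wrist tray [([521.3, 175.9], 0.65)]
wrist stop_face [([372.4, 176.9], 0.68)]
wrist guard_mouth [([373.2, 178.8], 0.91)]
wrist dock_axis [([384.6, 209.3], 0.52)]
wrist rest [([370.4, 174.2], 0.88)]
1.35
```

View pics/scene0.png

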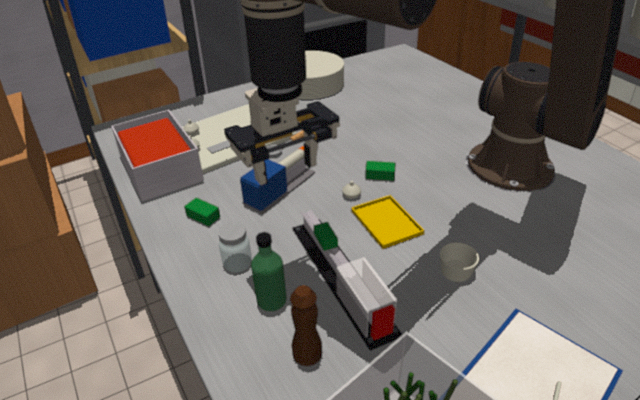

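View pics/side0.png

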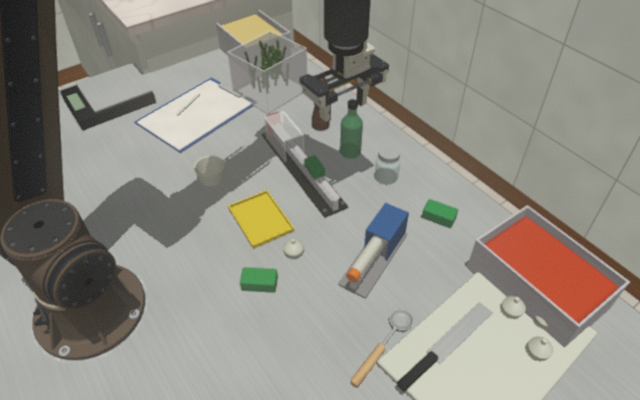

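View pics/wrist0.png

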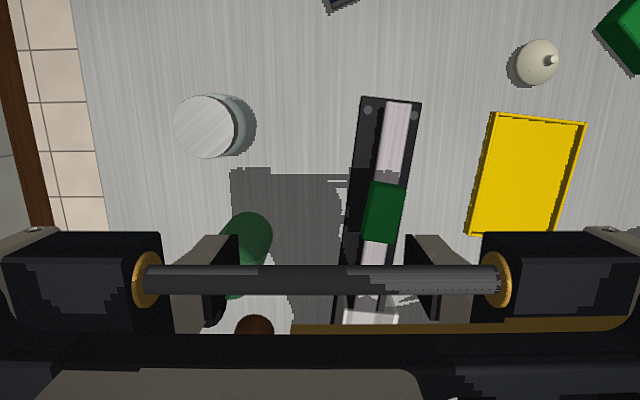

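```bash
cat > h.py <<'E'
import numpy as np,cv2,pickle
from scipy.spatial.transform import Rotation as Ro
def K(f):
    h=f["frame"].shape[0];F=h/2/np.tan(np.radians(f["fovy"]/2));return F
def cam(f,st=None):
    """returns R,t world->cam"""
    if "rvec" in f: return cv2.Rodrigues(np.array(f["rvec"]))[0],np.array(f["tvec"])
    T=np.eye(4);T[:3,:3]=Ro.from_euler('xyz',st[1]).as_matrix();T[:3,3]=st[0]
    W=T@f["tool_from_camera"];W=np.linalg.inv(W);return W[:3,:3],W[:3,3]
def proj(f,P,st=None):
    R,t=cam(f,st);p=np.atleast_2d(P)@R.T+t;s=p[:,:2]/p[:,2:]
    r2=(s**2).sum(1,keepdims=True);s=s*(1+f["k1"]*r2);return s*K(f)+[f["cx"],f["cy"]]
def ray(f,px,st=None):
    R,t=cam(f,st);d=(np.array(px,float)-[f["cx"],f["cy"]])/K(f);s=d.copy()
    for _ in range(20): s=d/(1+f["k1"]*(s@s))
    return -R.T@t,R.T@np.array([s[0],s[1],1.])
def onz(f,px,z,st=None):
    o,d=ray(f,px,st);return o+d*(z-o[2])/d[2]
def tri(L):
    A=np.zeros((3,3));b=np.zeros(3)
    for o,d in L:
        d=d/np.linalg.norm(d);M=np.eye(3)-np.outer(d,d);A+=M;b+=M@o
    return np.linalg.solve(A,b)
def box(c,yaw,xr,yr,zr):
    c0,s0=np.cos(yaw),np.sin(yaw)
    return np.array([[c[0]+x*c0-y*s0,c[1]+x*s0+y*c0,z] for z in zr for x,y in((xr[0],yr[0]),(xr[1],yr[0]),(xr[1],yr[1]),(xr[0],yr[1]))])
EDG=[(0,1),(1,2),(2,3),(3,0),(4,5),(5,6),(6,7),(7,4),(0,4),(1,5),(2,6),(3,7)]
def crop(f,name,x0,y0,x1,y1,s,boxes=(),st=None,g=10):
    im=cv2.resize(f["frame"][y0:y1,x0:x1,::-1],None,fx=s,fy=s,interpolation=cv2.INTER_CUBIC)
    for B,col in boxes:
        p=(proj(f,B,st)-[x0,y0]+.5)*s
        for a,b in EDG: cv2.line(im,tuple(int(v) for v in p[a]),tuple(int(v) for v in p[b]),col,1)
    for x in range((x0+19)//20*20,x1,20):
        cv2.line(im,((x-x0)*s,0),((x-x0)*s,6),(255,0,255),1);cv2.putText(im,str(x),((x-x0)*s,16),0,.35,(255,0,255),1)
    for y in range((y0+19)//20*20,y1,20):
        cv2.line(im,(0,(y-y0)*s),(6,(y-y0)*s),(255,0,255),1);cv2.putText(im,str(y),(8,(y-y0)*s+4),0,.35,(255,0,255),1)
    cv2.imwrite(name,im)
E
python3 - <<'E'
from h import *
sc,si,wr=[pickle.load(open(f"{n}0.pkl","rb")) for n in("scene","side","wrist")]
crop(sc,"pics/sc_a.png",220,120,440,360,3 if 0 else 2)
crop(sc,"pics/sc_b.png",280,190,440,350,4-1)
crop(si,"pics/si_a.png",220,90,420,300,3-0 if 0 else 2)
crop(si,"pics/si_b.png",220,100,360,270,3)
crop(si,"pics/si_c.png",330,190,430,310,5)
E
```

```text
(no output)
```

View pics/sc_b.png

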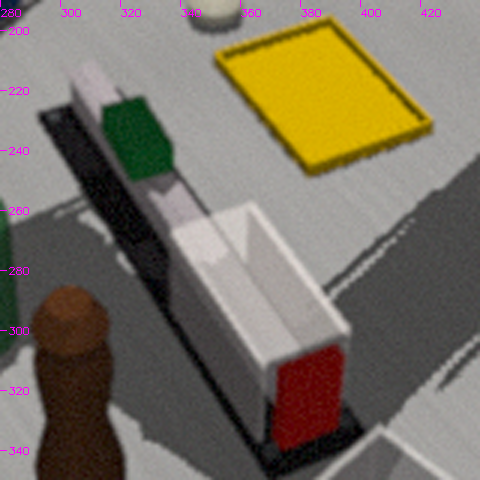

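View pics/si_b.png

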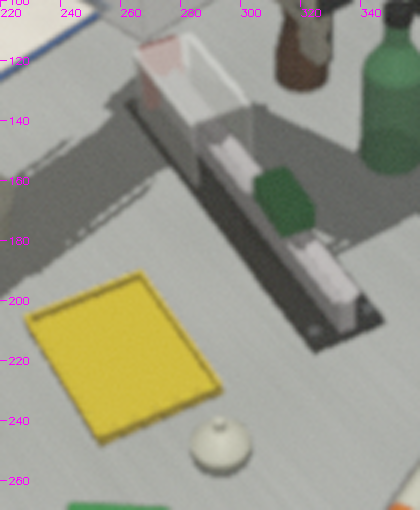

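View pics/si_c.png

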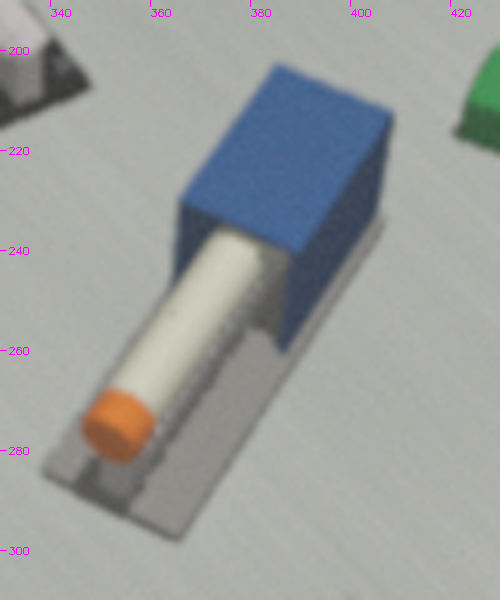

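```bash
cat > fit.py <<'E'
from h import *
from scipy.optimize import least_squares
sc,si,wr=[pickle.load(open(f"{n}0.pkl","rb")) for n in("scene","side","wrist")]
st0=(np.array([.674547,-.00004,.250615]),np.array([3.139931,-.000135,-1.57092]))
def loc(p,L):
    L=np.atleast_2d(L);c,s=np.cos(p[2]),np.sin(p[2])
    return np.c_[p[0]+c*L[:,0]-s*L[:,1],p[1]+s*L[:,0]+c*L[:,1],L[:,2]]
def fit(obs,p0):
    def r(p): return np.concatenate([(proj(f,loc(p,l),st)-px).ravel() for f,l,px,st in obs])
    q=least_squares(r,p0,loss='soft_l1');return q.x,r(q.x).reshape(-1,2)
E
python3 - <<'E'
from fit import *
for n,px in {'tray':[(228.7,206),(267,190.7),(294,230),(253.3,246.7)]}.items(): print('side',[onz(si,p,.014).round(3) for p in px])
print('scene',[onz(sc,p,.014).round(3) for p in [(352.3,208.3),(390,195.7),(424,231),(383.3,246.7)]])
print('guard side',[onz(si,p,.082).round(3) for p in [(284,142.3),(303.3,134.3),(264.3,117.3),(281.7,111.7)]])
print('guard scene',[onz(sc,p,.082).round(3) for p in [(337.3,267.7),(364,258.3),(368.3,311.7),(396,298.3)]])
print('rail end side',[onz(si,p,.049).round(3) for p in [(331.7,201),(339,198.3)]])
print('rail end scene',[onz(sc,p,.049).round(3) for p in [(303.3,215),(310,210.7)]])
print('hood side',[onz(si,p,.082).round(3) for p in [(385.6,202.6),(408.4,213),(389.6,240),(366,229.6)]])
print('dockbase front',[onz(si,p,.008).round(3) for p in [(338.4,285),(366,298.6)]])
print('block top side',[onz(si,p,.075).round(3) for p in [(304.5,160)]])
# wrist tray
print('wrist tray',[onz(wr,p,.014,st0).round(3) for p in [(495,112),(586,123),(554,242),(468,234)]])
print('wrist block top',[onz(wr,p,.075,st0).round(3) for p in [(377,181),(407,185),(396,241),(364,236)]])
E
```

```text
side [array([0.386, 0.081, 0.014]), array([0.492, 0.071, 0.014]), array([ 0.475, -0.079,  0.014]), array([ 0.37 , -0.066,  0.014])]
scene [array([ 0.477, -0.065,  0.014]), array([ 0.371, -0.056,  0.014]), array([0.386, 0.09 , 0.014]), array([0.494, 0.082, 0.014])]
guard side [array([0.59 , 0.136, 0.082]), array([0.649, 0.134, 0.082]), array([0.604, 0.258, 0.082]), array([0.657, 0.252, 0.082])]
guard scene [array([0.648, 0.139, 0.082]), array([0.591, 0.145, 0.082]), array([0.66 , 0.257, 0.082]), array([0.601, 0.258, 0.082])]
rail end side [array([ 0.584, -0.082,  0.049]), array([ 0.603, -0.085,  0.049])]
rail end scene [array([ 0.607, -0.068,  0.049]), array([ 0.587, -0.073,  0.049])]
hood side [array([ 0.663, -0.184,  0.082]), array([ 0.683, -0.239,  0.082]), array([ 0.597, -0.274,  0.082]), array([ 0.574, -0.221,  0.082])]
dockbase front [array([ 0.468, -0.263,  0.008]), array([ 0.495, -0.325,  0.008])]
block top side [array([0.598, 0.054, 0.075])]
wrist tray [array([ 0.48 , -0.071,  0.014]), array([ 0.372, -0.06 ,  0.014]), array([0.382, 0.086, 0.014]), array([0.493, 0.075, 0.014])]
wrist block top [array([ 0.62 , -0.005,  0.075]), array([ 0.59 , -0.001,  0.075]), array([0.597, 0.058, 0.075]), array([0.63 , 0.052, 0.075])]
```

```bash
python3 - <<'E'
from station import *
from h import *
import pickle
sc=grab_frame("scene");si=grab_frame("side")
for o in("oil_bottle","pepper_mill","salt_jar","garlic","ramekin","spoon"):
    a=recognise(sc,o);b=recognise(si,o)
    print(o,[(d["pixel"],round(d["conf"],2)) for d in a][:2],[(d["pixel"],round(d["conf"],2)) for d in b][:2], tri([ray(sc,a[0]["pixel"]),ray(si,b[0]["pixel"])]).round(3) if a and b else '')
print(get_state()['t'])
E
```

```text
oil_bottle [([268.7, 277.0], 0.93), ([304.9, 326.0], 0.61)] [([350.2, 136.2], 0.63)] [0.761 0.074 0.061]
pepper_mill [([306.3, 327.3], 0.75)] [([318.0, 117.8], 0.74), ([312.1, 167.4], 0.38)] [0.752 0.206 0.046]
salt_jar [([303.5, 327.6], 0.2)] [([387.2, 163.5], 0.87)] [ 0.786  0.068 -0.058]
garlic [([351.6, 195.2], 0.55), ([381.6, 321.1], 0.18)] [([294.1, 247.2], 0.66)] [ 0.447 -0.117  0.008]
ramekin [([458.3, 260.9], 0.83)] [([208.9, 166.6], 0.64), ([350.7, 132.2], 0.55)] [0.405 0.218 0.036]
spoon [] [([381.6, 346.3], 0.66)] 
2.05
```

>>> step_arm --commands "-13 33 30 0 0 0;-13 33 30 0 0 0;0 0 30 0 0 0.122;0 0 0 0 0 0" --jaw 80 --grip_force 20

```text
t: 2.55
eef_pos: [0.6075, 0.0258, 0.1599]
ee_rot: [3.138, -0.001, -1.692]
force: [0.4, -0.1, 0.8]
width: 0.0799
```

```bash
cat > snap.py <<'E'
import sys
from station import *
from h import *
def snap(tag,cams=("wrist",)):
    s=get_state();st=(s['eef_pos'],s['ee_rot']);out=[]
    for n in cams:
        f=grab_frame(n);f['st']=st;pickle.dump(f,open(f"{n}_{tag}.pkl","wb"));cv2.imwrite(f"pics/{n}_{tag}.png",f["frame"][:,:,::-1]);out.append(f)
    print('t',round(s['t'],2),'q',s['q'].round(3),'pos',st[0].round(4),'rot',st[1].round(4),'F',s['force'].round(1),'w',round(s['width'],4))
    return out
if __name__=="__main__": snap(sys.argv[1],sys.argv[2:] or("wrist",))
E
python3 snap.py b1
```

```text
t 2.55 q [ 0.363  0.325 -0.26  -0.    -0.99  -0.484] pos [0.6075 0.0258 0.1599] rot [ 3.1380e+00 -1.5000e-03 -1.6919e+00] F [ 0.4 -0.1  0.8] w 0.0799
```

View pics/wrist_b1.png

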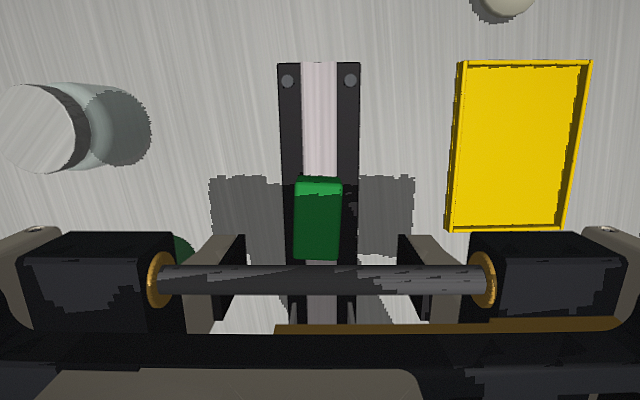

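```bash
python3 - <<'E'
from h import *
f=pickle.load(open("wrist_b1.pkl","rb"));st=f['st']
print('block top',[onz(f,p,.075,st).round(4) for p in [(295.5,195),(342,195),(339.5,259.5),(293,258)]])
print('rail end',[onz(f,p,.049,st).round(4) for p in [(301.5,62),(337,62)]])
print('rail near block',[onz(f,p,.049,st).round(4) for p in [(303,170),(337.5,170)]])
print('base end',[onz(f,p,.008,st).round(4) for p in [(278,63),(360,63),(285,230),(357,230)]])
print('tray',[onz(f,p,.014,st).round(4) for p in [(459,61),(592,60),(566,231),(446,231)]])
crop(f,"pics/b1c.png",260,40,380,280,2)
E
```

```text
block top [array([0.6229, 0.0088, 0.075 ]), array([0.5908, 0.0127, 0.075 ]), array([0.5977, 0.0614, 0.075 ]), array([0.6316, 0.056 , 0.075 ])]
rail end [array([ 0.6079, -0.0799,  0.049 ]), array([ 0.5832, -0.0769,  0.049 ])]
rail near block [array([ 0.6173, -0.0035,  0.049 ]), array([ 5.911e-01, -3.000e-04,  4.900e-02])]
base end [array([ 0.6287, -0.0873,  0.008 ]), array([ 0.5618, -0.0792,  0.008 ]), array([0.6448, 0.058 , 0.008 ]), array([0.5778, 0.0663, 0.008 ])]
tray [array([ 0.4826, -0.0708,  0.014 ]), array([ 0.3718, -0.06  ,  0.014 ]), array([0.3826, 0.0896, 0.014 ]), array([0.4964, 0.0751, 0.014 ])]
```

View pics/b1c.png

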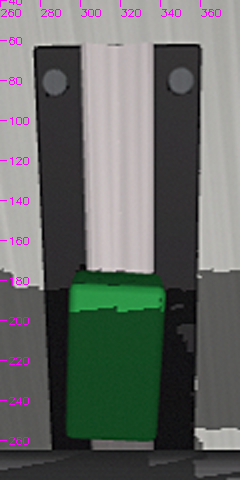

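>>> step_arm --commands "-3 -3 46 0 0 0;0 0 46 0 0 0;0 0 0 0 0 0"

```text
t: 2.98
eef_pos: [0.6112, 0.0279, 0.0677]
ee_rot: [3.137, -0.002, -1.691]
force: [0.5, 0.1, 0.4]
width: 0.0799
```

>>> step_arm --commands "0 0 0 0 0 0;0 0 0 0 0 0;0 0 0 0 0 0;0 0 0 0 0 0" --jaw 10 --grip_force 15

```text
t: 3.48
eef_pos: [0.6127, 0.0287, 0.0705]
ee_rot: [-3.14, 0.001, -1.693]
force: [0.4, -0.0, -0.3]
width: 0.0453
```

>>> step_arm --commands "0 0 0 0 0 0;0 0 0 0 0 0;0 0 0 0 0 0;0 0 0 0 0 0"

```text
t: 3.98
eef_pos: [0.6123, 0.0286, 0.0697]
ee_rot: [3.142, -0.0, -1.693]
force: [-1.0, -0.2, 3.8]
width: 0.0338
```

>>> step_arm --commands "0 0 -30 0 0 0;0 0 -25 0 0 0;10.6 44 0 0 0 0;10.6 44 0 0 0 0;10.6 44 0 0 0 0;10.6 44 0 0 0 0;0 0 0 0 0 0;0 0 0 0 0 0"

```text
t: 4.97
eef_pos: [0.433, 0.0082, 0.1249]
ee_rot: [-3.14, 0.001, -1.692]
force: [0.1, -0.1, -0.8]
width: 0.0341
```

```bash
python3 snap.py b2
```

```text
t 4.97 q [ 0.478  0.087 -0.675  0.    -0.807 -0.6  ] pos [0.433  0.0082 0.1249] rot [-3.1403e+00  7.0000e-04 -1.6922e+00] F [ 0.1 -0.1 -0.8] w 0.0341
```

View pics/wrist_b2.png

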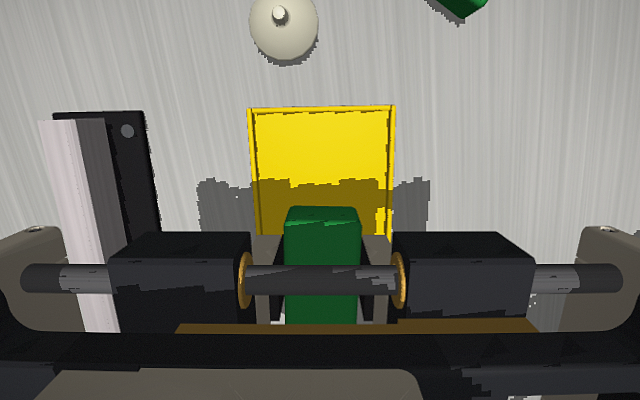

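>>> step_arm --commands "0 0 46 0 0 0;0 0 30 0 0 0;0 0 15 0 0 0;0 0 0 0 0 0;0 0 0 0 0 0"

```text
t: 5.65
eef_pos: [0.4333, 0.0081, 0.0338]
ee_rot: [-3.141, 0.0, -1.693]
force: [0.2, 0.3, -1.4]
width: 0.0342
```

>>> step_arm --commands "0 0 0 0 0 0;0 0 0 0 0 0;0 0 0 0 0 0" --jaw 45

```text
t: 6.02
eef_pos: [0.4327, 0.008, 0.034]
ee_rot: [-3.141, 0.001, -1.693]
force: [0.2, 0.0, 0.0]
width: 0.0449
```

>>> step_arm --commands "0 0 0 0 0 0;0 0 -30 0 0 0;0 0 -60 0 0 0;0 0 -60 0 0 0;0 0 0 0 0 0"

```text
t: 6.65
eef_pos: [0.4351, 0.0089, 0.1883]
ee_rot: [-3.133, 0.005, -1.692]
force: [-0.1, 0.4, -0.9]
width: 0.0443
```

```bash
python3 snap.py b3
```

```text
t 6.65 q [ 0.478  0.004 -0.589  0.001 -0.968 -0.6  ] pos [0.4351 0.0089 0.1883] rot [-3.1332  0.0045 -1.6921] F [-0.1  0.4 -0.9] w 0.0443
```

View pics/wrist_b3.png

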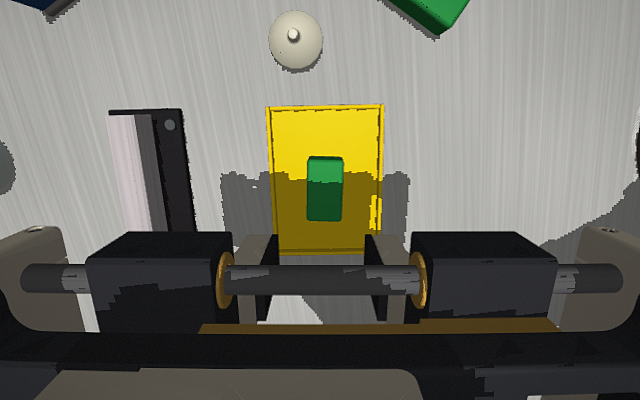

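>>> step_arm --commands "48.3 -15.1 -2 0 0 0;48.3 -15.1 -2 0 0 0;48.3 -15.1 -2 0 0 0;48.3 -15.1 -2 0 0 0;48.3 -15.1 -2 0 0 0;48.3 -15.1 -2 0 0 0;0 0 0 0 0 -0.17;0 0 0 0 0 -0.17" --jaw 80

```text
t: 7.7
eef_pos: [0.486, -0.2914, 0.1933]
ee_rot: [3.138, 0.002, -1.349]
force: [-0.1, -0.1, -0.0]
width: 0.0796
```

>>> step_arm --commands "0 0 0 0 0 -0.18;0 0 0 0 0 -0.18;0 0 0 0 0 -0.18;0 0 0 0 0 -0.18;0 0 0 0 0 -0.18;0 0 0 0 0 -0.18;0 0 0 0 0 -0.18;0 0 0 0 0 -0.18"

```text
t: 8.7
eef_pos: [0.4863, -0.2904, 0.1938]
ee_rot: [-3.14, 0.003, 0.093]
force: [0.0, -0.3, 0.3]
width: 0.08
```

>>> step_arm --commands "0 0 0 0 0 -0.18;0 0 0 0 0 -0.145;0 0 0 0 0 0;0 0 0 0 0 0"

```text
t: 9.2
eef_pos: [0.4868, -0.2906, 0.1947]
ee_rot: [-3.141, 0.001, 0.409]
force: [1.0, -0.3, -0.7]
width: 0.0801
```

```bash
python3 snap.py d1
```

```text
t 9.2 q [-0.193  0.227 -0.309 -0.    -1.035  2.173] pos [ 0.4868 -0.2906  0.1947] rot [-3.1407e+00  1.1000e-03  4.0890e-01] F [ 1.  -0.3 -0.7] w 0.0801
```

View pics/wrist_d1.png

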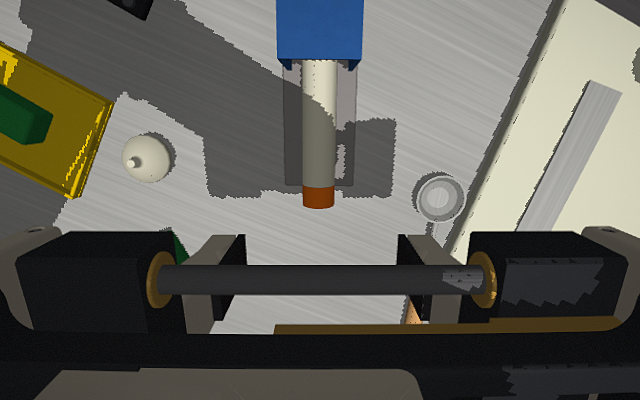

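```bash
python3 - <<'E'
from h import *
f=pickle.load(open("wrist_d1.pkl","rb"));st=f['st']
for n,z,ps in [('hoodfront',.082,[(277,57),(363,58)]),('rod near hood sil',.06,[(303,75),(337,75)]),('rod sil near cap',.06,[(303,180),(335,180)]),('cap end',.065,[(318.5,208)]),('orange edge top',.072,[(318.5,186.5)]),('base front',.008,[(284,185),(352,185)])]:
    P=np.array([onz(f,p,z,st) for p in ps]);print(n,P.round(4).tolist(),P.mean(0).round(4))
crop(f,"pics/d1c.png",260,0,400,230,2)
E
```

```text
hoodfront [[0.5734, -0.2189, 0.082], [0.5969, -0.2748, 0.082]] [ 0.5852 -0.2468  0.082 ]
rod near hood sil [[0.5711, -0.2384, 0.06], [0.5816, -0.2627, 0.06]] [ 0.5763 -0.2506  0.06  ]
rod sil near cap [[0.4939, -0.2705, 0.06], [0.5047, -0.2953, 0.06]] [ 0.4993 -0.2829  0.06  ]
cap end [[0.4778, -0.2918, 0.065]] [ 0.4778 -0.2918  0.065 ]
orange edge top [[0.4966, -0.2837, 0.072]] [ 0.4966 -0.2837  0.072 ]
base front [[0.4699, -0.2566, 0.008], [0.4973, -0.3198, 0.008]] [ 0.4836 -0.2882  0.008 ]
```

View pics/d1c.png

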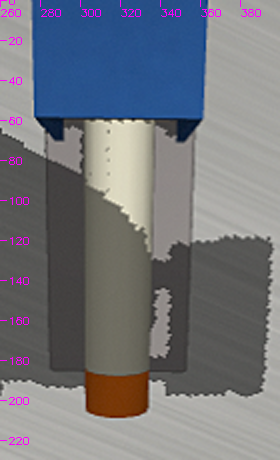

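>>> step_arm --commands "34 -1 0 0 0 0;33.6 -0.7 0 0 0 0.012;0 0 40 0 0 0;0 0 40 0 0 0;0 0 0 0 0 0;0 0 0 0 0 0"

```text
t: 10.0
eef_pos: [0.5492, -0.2625, 0.1169]
ee_rot: [3.141, -0.001, 0.4]
force: [0.2, -1.3, 1.4]
width: 0.08
```

```bash
python3 snap.py d2
```

```text
t 10.0 q [-1.250e-01  3.670e-01 -3.100e-01  1.000e-03 -8.920e-01  2.095e+00] pos [ 0.5492 -0.2625  0.1169] rot [ 3.1405e+00 -7.0000e-04  3.9980e-01] F [ 0.2 -1.3  1.4] w 0.08
```

View pics/wrist_d2.png

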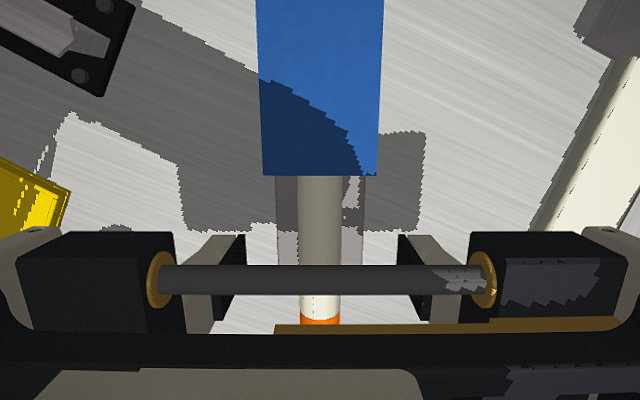

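>>> step_arm --commands "0 0 30 0 0 0;0 0 14 0 0 0;0 0 0 0 0 0"

```text
t: 10.42
eef_pos: [0.5482, -0.2622, 0.0716]
ee_rot: [-3.141, 0.001, 0.4]
force: [0.3, -0.4, -0.0]
width: 0.08
```

>>> step_arm --commands "0 0 0 0 0 0;0 0 0 0 0 0;0 0 0 0 0 0;0 0 0 0 0 0;0 0 0 0 0 0;0 0 0 0 0 0;0 0 0 0 0 0;0 0 0 0 0 0" --jaw 10 --grip_force 25

```text
t: 11.42
eef_pos: [0.5483, -0.2619, 0.0715]
ee_rot: [-3.141, 0.0, 0.4]
force: [-0.9, 4.0, 2.3]
width: 0.0274
```

>>> step_arm --commands "-10 0 0 0 0 0;-15 0 0 0 0 0;-15 0 0 0 0 0;-8 0 0 0 0 0;0 0 0 0 0 0;0 0 0 0 0 0"

```text
t: 12.18
eef_pos: [0.5038, -0.281, 0.0718]
ee_rot: [-3.141, 0.001, 0.4]
force: [-2.0, 1.6, 6.7]
width: 0.0276
```

```bash
python3 snap.py d3
```

```text
t 12.18 q [-1.70e-01  3.78e-01 -4.24e-01  1.00e-03 -7.70e-01  2.14e+00] pos [ 0.5038 -0.281   0.0718] rot [-3.1414e+00  1.2000e-03  4.0030e-01] F [-2.   1.6  6.7] w 0.0276
```

View pics/wrist_d3.png

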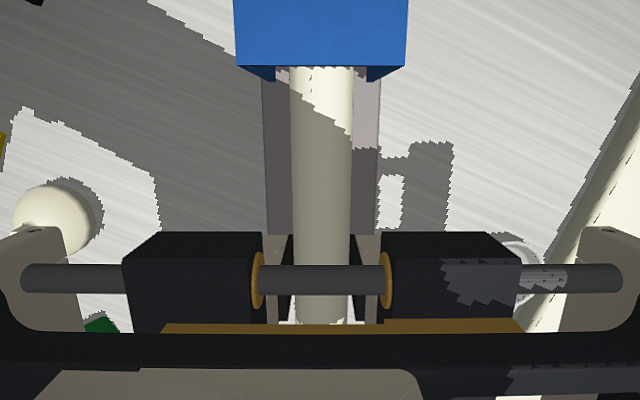

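>>> step_arm --commands "0 0 0 0 0 0;0 0 0 0 0 0;0 0 0 0 0 0;10 0 0 0 0 0;14 0 0 0 0 0;0 0 0 0 0 0" --jaw 50

```text
t: 12.98
eef_pos: [0.5278, -0.271, 0.0715]
ee_rot: [3.141, -0.0, 0.401]
force: [-0.4, 0.1, 0.9]
width: 0.0498
```

>>> step_arm --commands "0 0 0 0 0 0;0 0 0 0 0 0;0 0 0 0 0 0;0 0 0 0 0 0;0 0 0 0 0 0;0 0 0 0 0 0" --jaw 10 --grip_force 35

```text
t: 13.72
eef_pos: [0.526, -0.2713, 0.0716]
ee_rot: [-3.141, 0.0, 0.4]
force: [-1.7, 4.6, 2.6]
width: 0.0267
```

>>> step_arm --commands "-10 0 0 0 0 0;-15 0 0 0 0 0;-15 0 0 0 0 0;-13 0 0 0 0 0;0 0 0 0 0 0;0 0 0 0 0 0"

```text
t: 14.48
eef_pos: [0.4763, -0.2923, 0.0714]
ee_rot: [-3.141, 0.002, 0.4]
force: [-4.8, 1.2, 4.5]
width: 0.0268
```

```bash
python3 snap.py d4
```

```text
t 14.47 q [-0.2    0.355 -0.464  0.    -0.754  2.17 ] pos [ 0.4763 -0.2923  0.0714] rot [-3.1405e+00  2.2000e-03  3.9980e-01] F [-4.8  1.2  4.5] w 0.0268
```

View pics/wrist_d4.png

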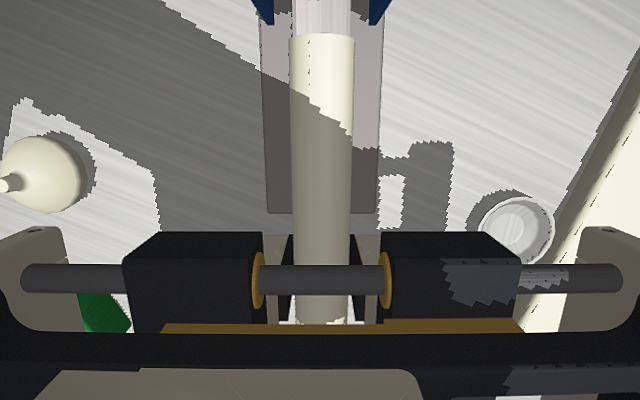

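```bash
python3 - <<'E'
from h import *
f=pickle.load(open("wrist_d4.pkl","rb"));st=f['st']
T=Ro.from_euler('xyz',st[1]).as_matrix()
for p,z in [((322,33),.072),((322,36),.068),((290,60),.06),((353,60),.06),((290.5,220),.06),((350.5,220),.06)]:
    P=onz(f,p,z,st);print(P.round(4),(T.T@(P-st[0])).round(4))
E
```

```text
[ 0.5685 -0.2535  0.072 ] [ 0.1     0.0001 -0.0008]
[ 0.5682 -0.2536  0.068 ] [0.0998 0.0001 0.0032]
[ 0.5561 -0.2443  0.06  ] [ 0.0922 -0.0131  0.0112]
[ 0.5663 -0.2684  0.06  ] [0.0922 0.013  0.0112]
[ 0.4909 -0.2702  0.06  ] [ 0.0221 -0.0147  0.0114]
[ 0.5019 -0.2962  0.06  ] [0.0221 0.0136 0.0113]
```

>>> step_arm --commands "0 0 -20 0 0 0;0 0 -40 0 0 0;0 0 -40 0 0 0;33.4 -38 -7 0 0 0;33.4 -38 -7 0 0 0;33.4 -38 -7 0 0 0;33.4 -38 0 0 0 0;0 0 0 0 0 0" --grip_force 45

```text
t: 15.52
eef_pos: [0.5429, -0.097, 0.1922]
ee_rot: [3.142, -0.001, 0.404]
force: [-0.2, -0.2, -2.4]
width: 0.0269
```

```bash
python3 snap.py e1 wrist side
```

```text
t 15.53 q [ 0.178  0.204 -0.347 -0.    -1.019  1.797] pos [ 0.5429 -0.097   0.1922] rot [ 3.1416e+00 -9.0000e-04  4.0410e-01] F [-0.2 -0.2 -2.4] w 0.0269
```

View pics/side_e1.png

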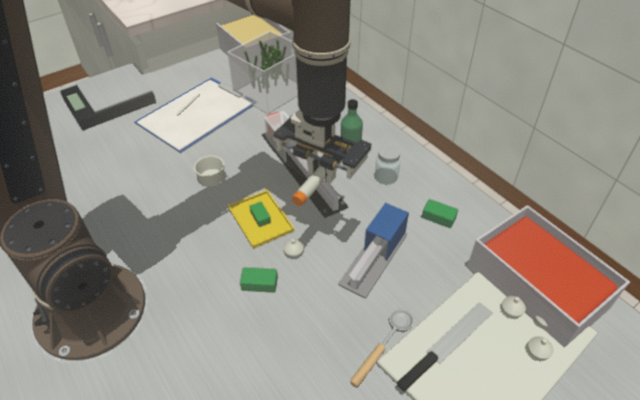

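Rod held level, cap visible at about (302,196); hood at (385,235) clear. Now rotate.

>>> step_arm --commands "0 0 0 0 0 0.174;0 0 0 0 0 0.174;0 0 0 0 0 0.174;0 0 0 0 0 0.174;0 0 0 0 0 0.174;0 0 0 0 0 0.174;0 0 0 0 0 0.174;0 0 0 0 0 0.174"

```text
t: 16.62
eef_pos: [0.541, -0.1013, 0.1922]
ee_rot: [3.141, 0.0, -0.999]
force: [0.5, -0.3, -2.5]
width: 0.027
```

>>> step_arm --commands "0 0 0 0 0 0.174;0 0 0 0 0 0.174;0 0 0 0 0 0.174;0 0 0 0 0 0.174;0 0 0 0 0 0;0 0 0 0 0 0"

```text
t: 17.38
eef_pos: [0.5411, -0.1007, 0.1924]
ee_rot: [3.141, -0.0, -1.685]
force: [0.3, 0.7, -2.1]
width: 0.0266
```

```bash
python3 snap.py e2
```

```text
t 17.38 q [ 0.172  0.203 -0.348 -0.    -1.02  -0.286] pos [ 0.5411 -0.1007  0.1924] rot [ 3.1414e+00 -1.0000e-04 -1.6849e+00] F [ 0.3  0.7 -2.1] w 0.0266
```

View pics/wrist_e2.png

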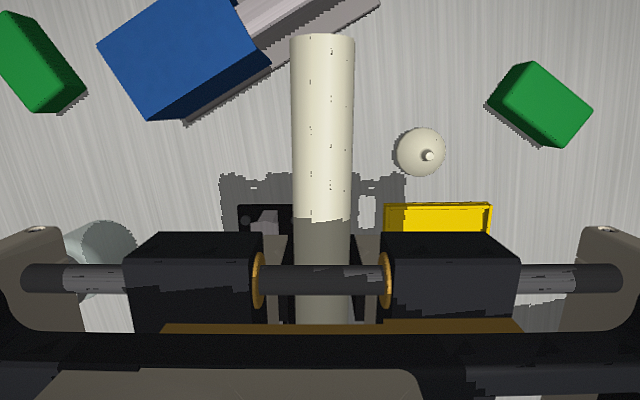

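>>> step_arm --commands "-42.8 -17 0 0 0 -0.004;-42.8 -17 0 0 0 0;-42.8 -17 0 0 0 0;0 0 35 0 0 0;0 0 32 0 0 0;0 0 0 0 0 0;0 0 0 0 0 0"

```text
t: 18.3
eef_pos: [0.6074, 0.0216, 0.1267]
ee_rot: [-3.14, -0.0, -1.683]
force: [0.9, -0.2, -0.9]
width: 0.0267
```

```bash
python3 snap.py e3
```

```text
t 18.3 q [ 0.357  0.355 -0.302  0.001 -0.912 -0.469] pos [0.6074 0.0216 0.1267] rot [-3.1403 -0.     -1.6826] F [ 0.9 -0.2 -0.9] w 0.0267
```

View pics/wrist_e3.png

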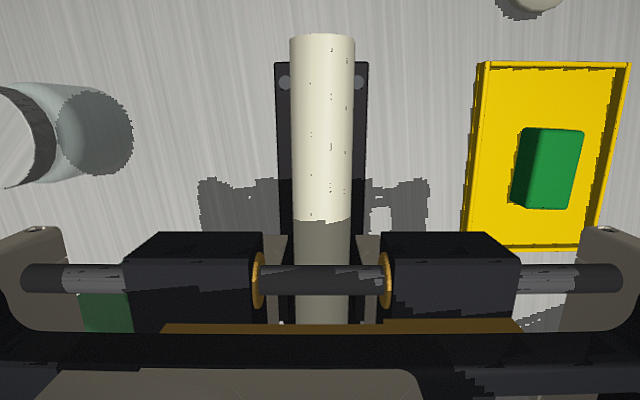

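```bash
python3 - <<'E'
from h import *
f=pickle.load(open("wrist_e3.pkl","rb"));st=f['st']
T=Ro.from_euler('xyz',st[1]).as_matrix()
im=f["frame"].astype(int)
for r in (70,100,150,170,210):
    g=im[r].sum(1); 
    # base edges
    l=[c for c in range(260,300) if g[c]-g[c-1]<-25 ][:3]; rr=[c for c in range(350,385) if g[c]-g[c-1]>25]
    print(r,l,rr)
    if l and rr:
        P=[T.T@(onz(f,(c,r),.008,st)-st[0]) for c in (l[0]-.5,rr[-1]-.5)];print(np.round(P,4)[:,:2].tolist(),'mid y',((P[0]+P[1])/2)[1].round(4))
for p,z in [((322,34),.126),((290,60),.1133),((355,60),.1133),((291,215),.1133),((351,215),.1133)]:
    P=onz(f,p,z,st);print((T.T@(P-st[0])).round(4))
E
```

```text
70 [274] [368, 369, 370]
[[0.1004, -0.0345], [0.1004, 0.0355]] mid y 0.0005
100 [275] [367, 368, 369]
[[0.0793, -0.0346], [0.0793, 0.0356]] mid y 0.0005
150 [276, 277] [366, 367]
[[0.0421, -0.0352], [0.0421, 0.0354]] mid y 0.0001
170 [277, 278] [365, 366]
[[0.0263, -0.035], [0.0264, 0.0352]] mid y 0.0001
210 [279, 280, 291] [364, 365, 371, 372]
[[-0.0067, -0.0345], [-0.0067, 0.0413]] mid y 0.0034
[0.1    0.0005 0.0007]
[ 0.0925 -0.0129  0.0135]
[0.0925 0.0145 0.0134]
[ 0.0239 -0.0141  0.0135]
[0.0239 0.0144 0.0134]
```

>>> step_arm --commands "0 0 25 0 0 0;0 0 17 0 0 0;0 0 9 0 0 0;0 0 3 0 0 0;0 0 0 0 0 0;0 0 0 0 0 0"

```text
t: 19.1
eef_pos: [0.607, 0.0218, 0.0721]
ee_rot: [-3.141, 0.0, -1.684]
force: [1.3, -0.1, -2.5]
width: 0.0268
```

>>> step_arm --commands "0 0 0.5 0 0 0;0 0 0 0 0 0;0 0 0 0 0 0"

```text
t: 19.48
eef_pos: [0.6072, 0.0218, 0.0718]
ee_rot: [-3.14, 0.0, -1.684]
force: [0.5, -0.5, 5.8]
width: 0.0272
```

>>> step_arm --commands "0 0 0 0 0 0;0 0 0 0 0 0;0 0 0 0 0 0;0 0 0 0 0 0" --jaw 60

```text
t: 19.98
eef_pos: [0.6064, 0.0216, 0.0708]
ee_rot: [3.141, -0.0, -1.684]
force: [-0.2, -0.1, -0.5]
width: 0.0583
```

>>> step_arm --commands "0 0 -40 0 0 0;0 0 -40 0 0 0;30 0 -20 0 0 0;30 0 0 0 0 0;20 0 0 0 0 0;0 0 0 0 0 0;0 0 0 0 0 0"

```text
t: 20.85
eef_pos: [0.5976, -0.0576, 0.1706]
ee_rot: [3.141, -0.0, -1.684]
force: [0.9, -0.0, 0.3]
width: 0.0597
```

```bash
python3 snap.py g1 wrist side scene
```

```text
t 20.85 q [ 0.229  0.301 -0.267 -0.    -1.003 -0.342] pos [ 0.5976 -0.0576  0.1706] rot [ 3.1410e+00 -1.0000e-04 -1.6841e+00] F [ 0.9 -0.   0.3] w 0.0597
```

View pics/wrist_g1.png

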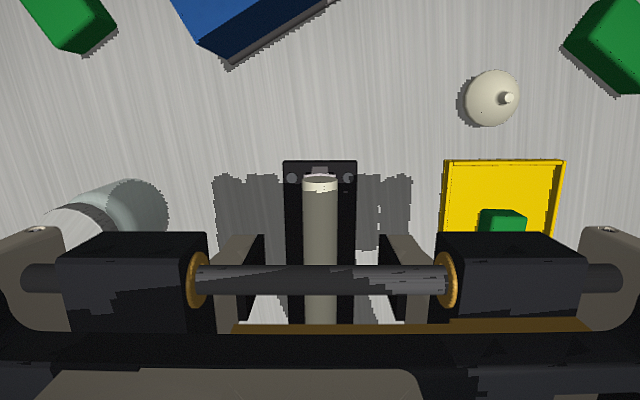

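View pics/side_g1.png

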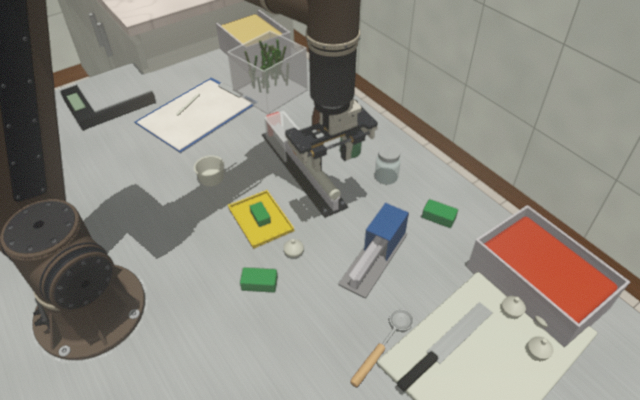

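View pics/scene_g1.png

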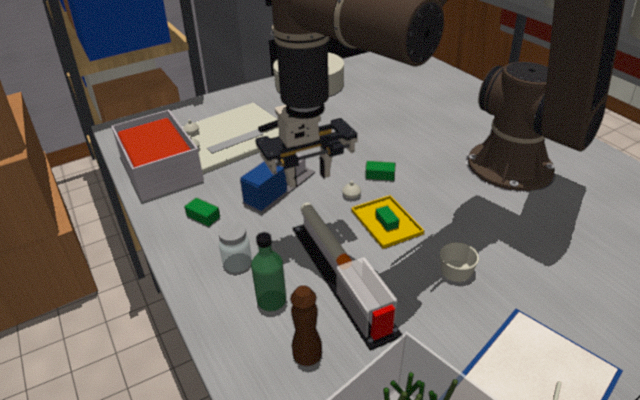

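```bash
python3 - <<'E'
from h import *
f=pickle.load(open("wrist_g1.pkl","rb"));st=f['st'];T=Ro.from_euler('xyz',st[1]).as_matrix()
crop(f,"pics/g1c.png",270,150,370,270,5)
s=pickle.load(open("scene_g1.pkl","rb"));crop(s,"pics/g1s.png",290,190,410,350,4)
for p,z in [((320,190),.072),((303,195),.058),((337,195),.058),((303.5,230),.058),((337,230),.058),((283,161),.008),((356,161),.008)]:
    P=onz(f,p,z,st);print(P.round(4),(T.T@(P-st[0])).round(4))
E
```

```text
[ 0.5964 -0.0727  0.072 ] [ 0.0151 -0.0006  0.0987]
[ 0.6105 -0.0668  0.058 ] [ 0.0076 -0.014   0.1126]
[ 0.584  -0.0637  0.058 ] [0.0076 0.0127 0.1127]
[ 0.6139 -0.0377  0.058 ] [-0.0217 -0.0141  0.1126]
[ 0.587  -0.0346  0.058 ] [-0.0217  0.0131  0.1127]
[ 0.629  -0.0881  0.008 ] [ 0.0267 -0.0348  0.1626]
[ 0.5624 -0.0805  0.008 ] [0.0267 0.0323 0.1627]
```

View pics/g1c.png

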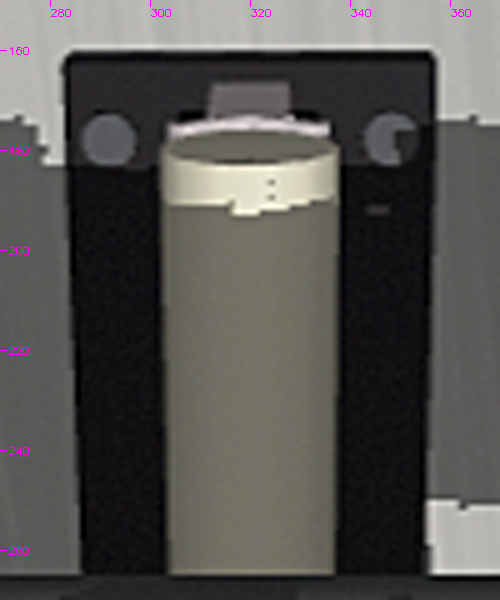

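View pics/g1s.png

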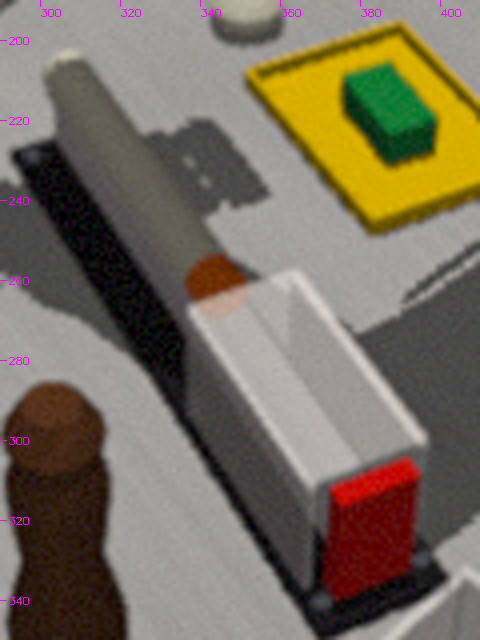

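>>> step_arm --commands "0 0 40 0 0 0;0 0 35 0 0 0;0 0 20 0 0 0;0 0 0 0 0 0;0 0 0 0 0 0" --grip_force 15

```text
t: 21.62
eef_pos: [0.5983, -0.0574, 0.0769]
ee_rot: [-3.141, 0.0, -1.683]
force: [0.5, -0.3, 0.4]
width: 0.06
```

>>> step_arm --commands "0 0 0 0 0 0;0 0 0 0 0 0;0 0 0 0 0 0;0 0 0 0 0 0;0 0 0 0 0 0;0 0 0 0 0 0" --jaw 10

```text
t: 22.38
eef_pos: [0.5986, -0.0578, 0.0766]
ee_rot: [-3.14, 0.0, -1.683]
force: [4.2, -1.5, 2.8]
width: 0.0274
```

>>> step_arm --commands "-4 0 0 0 0 0;-6 0 0 0 0 0;-8 0 0 0 0 0;-8 0 0 0 0 0;-8 0 0 0 0 0;-6 0 0 0 0 0;0 0 0 0 0 0"

```text
t: 23.25
eef_pos: [0.6029, -0.018, 0.0767]
ee_rot: [-3.14, -0.0, -1.683]
force: [3.8, -2.1, 4.3]
width: 0.0277
```

```bash
python3 snap.py s1 wrist scene; python3 - <<'E'
from h import *
s=pickle.load(open("scene_s1.pkl","rb"));crop(s,"pics/s1s.png",290,190,410,350,4)
E
```

```text
t 23.25 q [ 0.294  0.406 -0.362  0.001 -0.802 -0.407] pos [ 0.6029 -0.018   0.0767] rot [-3.1401e+00 -1.0000e-04 -1.6832e+00] F [ 3.8 -2.1  4.3] w 0.0277
```

View pics/wrist_s1.png

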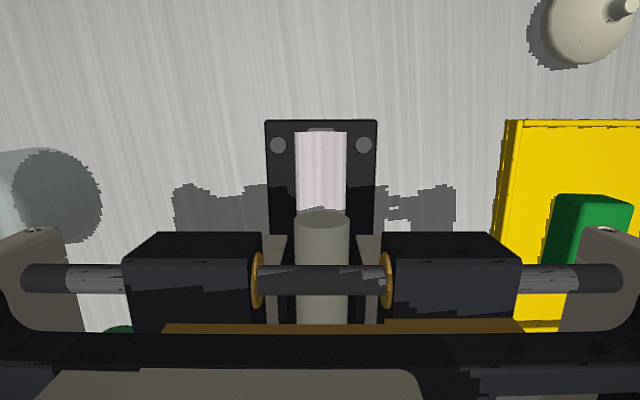

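View pics/s1s.png

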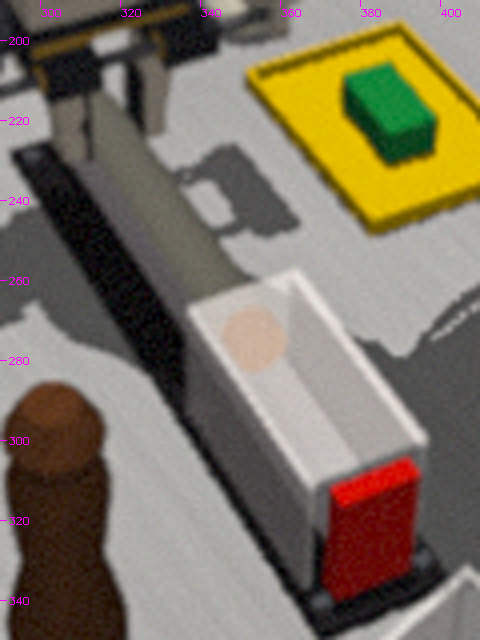

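>>> step_arm --commands "-8 0 0 0 0 0;-10 0 0 0 0 0;-10 0 0 0 0 0;-10 0 0 0 0 0;-10 0 0 0 0 0;-10 0 0 0 0 0;-10 0 0 0 0 0;-7 0 0 0 0 0"

```text
t: 24.35
eef_pos: [0.611, 0.0557, 0.0766]
ee_rot: [-3.141, -0.001, -1.684]
force: [4.5, -8.3, 5.5]
width: 0.0273
```

>>> step_arm --commands "-3 0 0 0 0 0;-2 0 0 0 0 0;-2 0 0 0 0 0;-2 0 0 0 0 0;0 0 0 0 0 0"

```text
t: 24.98
eef_pos: [0.612, 0.0644, 0.0766]
ee_rot: [-3.141, -0.001, -1.684]
force: [4.3, -6.0, 5.3]
width: 0.0277
```

```bash
python3 snap.py s2 wrist scene; python3 - <<'E'
from h import *
s=pickle.load(open("scene_s2.pkl","rb"));crop(s,"pics/s2s.png",290,190,410,350,4)
E
```

```text
t 24.98 q [ 0.422  0.423 -0.333  0.002 -0.815 -0.536] pos [0.612  0.0644 0.0766] rot [-3.1409e+00 -9.0000e-04 -1.6837e+00] F [ 4.3 -6.   5.3] w 0.0277
```

View pics/s2s.png

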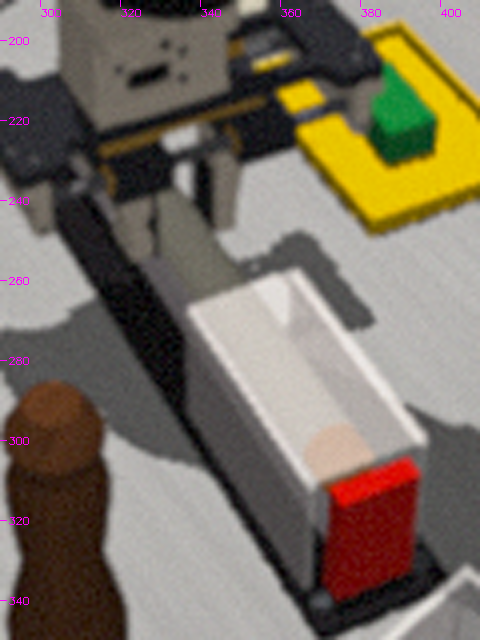

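View pics/wrist_s2.png

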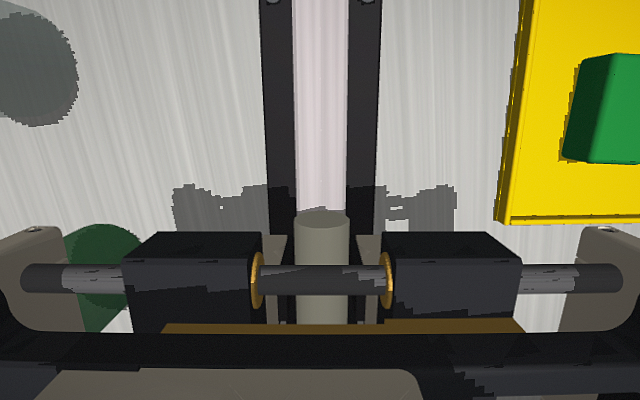

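>>> step_arm --commands "-2 0 0 0 0 0;-2 0 0 0 0 0;-2 0 0 0 0 0;-2 0 0 0 0 0;-1 0 0 0 0 0;-1 0 0 0 0 0;0 0 0 0 0 0"

```text
t: 25.95
eef_pos: [0.6131, 0.0741, 0.0766]
ee_rot: [-3.141, -0.001, -1.684]
force: [5.0, -7.1, 5.2]
width: 0.0276
```

>>> step_arm --commands "-1 0 0 0 0 0;-1 0 0 0 0 0;-1 0 0 0 0 0"

```text
t: 26.32
eef_pos: [0.6134, 0.077, 0.0766]
ee_rot: [-3.141, -0.001, -1.684]
force: [4.6, -7.3, 5.1]
width: 0.0277
```

>>> step_arm --commands "-1 0 0 0 0 0;-1 0 0 0 0 0"

```text
t: 26.58
eef_pos: [0.6136, 0.079, 0.0766]
ee_rot: [-3.141, -0.001, -1.684]
force: [4.0, -7.0, 5.6]
width: 0.0276
```

>>> step_arm --commands "-1 0 0 0 0 0"

```text
t: 26.7
eef_pos: [0.6137, 0.08, 0.0766]
ee_rot: [-3.141, -0.001, -1.684]
force: [5.1, -8.3, 5.0]
width: 0.0273
```

>>> step_arm --commands "-1 0 0 0 0 0"

```text
t: 26.82
eef_pos: [0.6138, 0.0803, 0.0766]
ee_rot: [-3.141, -0.002, -1.684]
force: [4.6, -14.2, 4.7]
width: 0.0276
```

>>> step_arm --commands "-1 0 0 0 0 0"

```text
t: 26.95
eef_pos: [0.6137, 0.0803, 0.0766]
ee_rot: [3.141, -0.004, -1.684]
force: [7.0, -18.6, 5.6]
width: 0.0276
```

>>> step_arm --commands "-1 0 0 0 0 0"

```text
t: 27.08
eef_pos: [0.6137, 0.0804, 0.0766]
ee_rot: [3.141, -0.005, -1.684]
force: [7.2, -22.8, 5.6]
width: 0.0273
```

>>> step_arm --commands "2 0 0 0 0 0;0 0 0 0 0 0"

```text
t: 27.32
eef_pos: [0.6137, 0.0802, 0.0766]
ee_rot: [-3.141, -0.002, -1.684]
force: [6.0, -10.1, 5.3]
width: 0.0277
```

>>> step_arm --commands "0 0 0 0 0 0;0 0 0 0 0 0;0 0 0 0 0 0;0 0 0 0 0 0" --jaw 60

```text
t: 27.82
eef_pos: [0.6131, 0.0825, 0.0758]
ee_rot: [3.141, -0.0, -1.684]
force: [0.0, 0.2, 0.1]
width: 0.0585
```

>>> step_arm --commands "0 0 -40 0 0 0;0 0 -40 0 0 0;40 0 -30 0 0 0;40 0 0 0 0 0;0 0 0 0 0 0;0 0 0 0 0 0"

```text
t: 28.58
eef_pos: [0.6044, 0.0028, 0.186]
ee_rot: [3.141, 0.0, -1.684]
force: [-0.0, -0.2, -0.8]
width: 0.0603
```

```bash
python3 snap.py z1 wrist scene side; python3 - <<'E'
from h import *
s=pickle.load(open("scene_z1.pkl","rb"));crop(s,"pics/z1s.png",290,190,410,350,4)
s=pickle.load(open("side_z1.pkl","rb"));crop(s,"pics/z1i.png",220,90,360,250,4)
E
```

```text
t 28.57 q [ 0.328  0.293 -0.24  -0.    -1.038 -0.441] pos [0.6044 0.0028 0.186 ] rot [ 3.1414e+00  1.0000e-04 -1.6843e+00] F [-0.  -0.2 -0.8] w 0.0603
```

View pics/z1s.png

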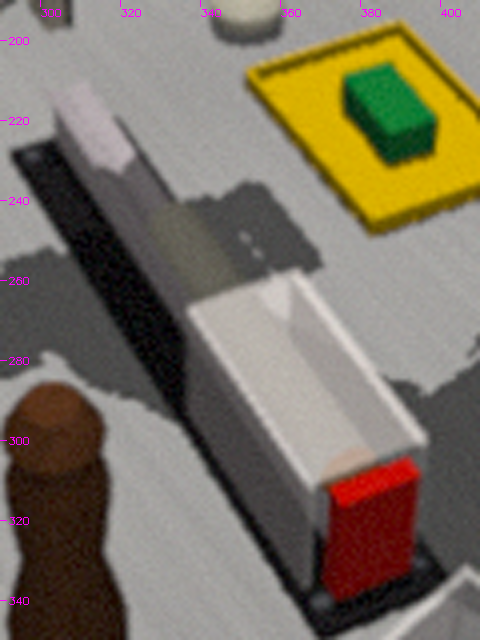

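View pics/wrist_z1.png

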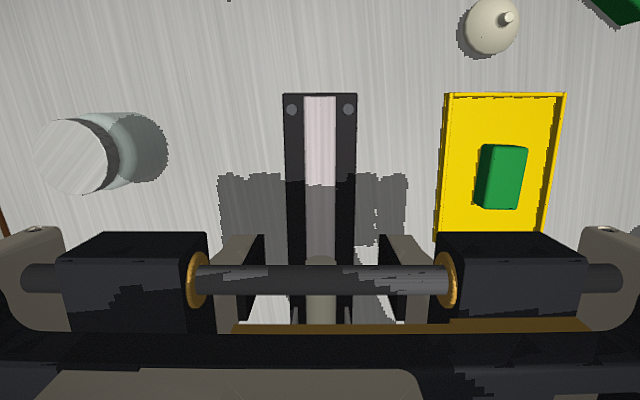

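View pics/z1i.png

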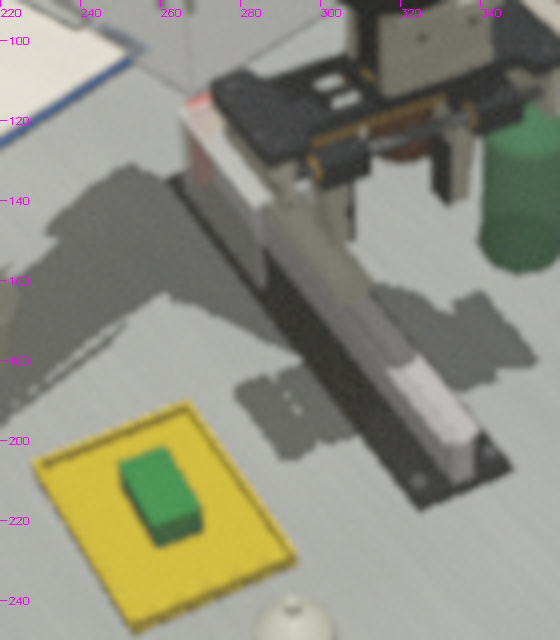

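>>> step_arm --commands "25 0 -20 0 0 0;25 0 -20 0 0 0;-0 0 -20 0 0 0;0 0 0 0 0 0;0 0 0 0 0 0"

```text
t: 29.35
eef_pos: [0.5986, -0.0462, 0.2452]
ee_rot: [3.141, 0.0, -1.683]
force: [0.0, -0.2, 0.6]
width: 0.0599
```

```bash
python3 snap.py z2; python3 - <<'E'
from h import *
f=pickle.load(open("wrist_z2.pkl","rb"));st=f['st'];crop(f,"pics/z2c.png",260,90,380,270,3)
E
```

```text
t 29.35 q [ 0.248  0.242 -0.168 -0.    -1.162 -0.36 ] pos [ 0.5986 -0.0462  0.2452] rot [ 3.1406e+00  1.0000e-04 -1.6831e+00] F [ 0.  -0.2  0.6] w 0.0599
```

View pics/z2c.png

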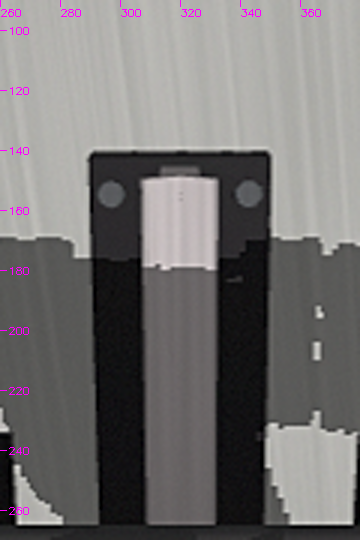

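```bash
python3 - <<'E'
from h import *
f=pickle.load(open("wrist_z1.pkl","rb"));st=f['st'];crop(f,"pics/z1c.png",280,80,360,270,3)
a=np.array([.1097,.994])
for r in (256,258,260,262):
  for z in(.058,.072):
    P=onz(f,(320.5,r),z,st);print(r,z,P.round(4))
P=onz(f,(320,95),.049,st);print('rail end',P.round(4))
E
```

```text
256 0.058 [0.6106 0.0545 0.058 ]
256 0.072 [0.6098 0.0479 0.072 ]
258 0.058 [0.6108 0.0564 0.058 ]
258 0.072 [0.61   0.0497 0.072 ]
260 0.058 [0.611  0.0583 0.058 ]
260 0.072 [0.6102 0.0515 0.072 ]
262 0.058 [0.6112 0.0603 0.058 ]
262 0.072 [0.6104 0.0533 0.072 ]
rail end [ 0.5956 -0.0803  0.049 ]
```

View pics/z1c.png

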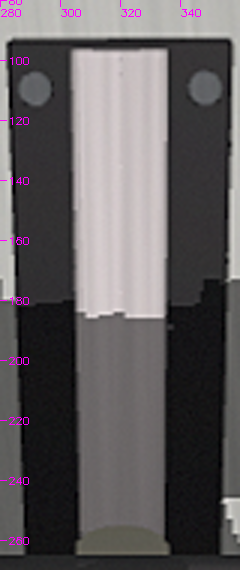

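```bash
python3 - <<'E'
from station import *
s=get_state();print(s['t'],s['qd'].round(3),s['force'].round(2));print(job_done())
E
```

```text
29.4 [-0.     0.002 -0.001  0.003 -0.001  0.   ] [-0.06 -0.03 -0.85]
the job is handed in; nothing more can be done
None
```

The sharpening rest is set up and the job was handed in at 29.4 s of the 67 s allowed; no verdict came back.

- **Green block:** I lifted it off the groove and released it flat near the middle of the yellow tray. The last pictures still show it there.
- **Rod placing:** I drew it out of the dock in two pulls, shifting to a grip at its centre after the first. I then laid it in the open groove with the cap about 20 mm before the guard and let go.
- **Rod sliding:** I took a fresh hold about 20 mm from the bare end at 15 N grip and slid it in. For the last few millimetres I went in 1 mm steps, until the motion stopped dead. The wrist force rose from about 8 N of drag to about 24 N, well under the 60 N limit. I backed off, released and retreated.

**Last checks:**
- **Rod home:** The tool travelled about 139 mm against about 140 mm expected, with no slip seen during the slide. The wrist picture puts the bare end about 139 mm from the groove's open end; fully home is 140 mm.
- **Cap at the stop:** The scene camera shows the cap against the red stop, but I did not measure that gap directly.
- **Bystanders:** They look undisturbed in the pictures, but I did not re-measure them.
- **Disagreement:** At the start the scene and side cameras disagreed by about 10 mm in y, so I relied on the wrist camera.

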